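Load the vial rack past the drop-arm gate into the reader

ROBOT

A 6-joint arm with a two-finger parallel gripper is mounted at the origin on a cart in front of the work surface, level with it; the furniture and walls round the work are solid. World frame = base frame: x ahead of the robot, y to its left, z up, the work surface at z = 0. Lengths are in m, angles in rad, forces in N, time in s.
With the tool pointing down it reaches from about 0.3 to 0.875 m from the base axis. Payload 6.4 kg.
Tool frame: the origin (TCP) lies at the very end of the fingers, on their centre line; the grasp point (between the pads) lies r.tcp_to_grasp behind it (r.tcp_to_grasp is the distance from the TCP to the grasp point, in m); z points along the fingers, x is the direction in which the jaws open and shut, and the axes are right-handed (so a half turn about z gives the same grasp; the last joint's range is limited). The gripper opens to 85 mm and grips with 20 to 120 N. Pads are 22 mm wide; open, the fingers measure 114 mm over their backs; the gripper's body (76 mm by 85 mm) begins 54 mm behind the grasp point. The pads swing forward as they close: fully open they stand 13 mm farther back than shut.
Start: joints at [-1.483, 0.181, 1.607, -0, 1.354, -0.206], TCP at [0.167, -0.55, 0.231] pointing down, gripper open.
Joint ranges: [-2.99, 2.99], [-0.89, 2.07], [0.3, 2.58], [-1.14, 4.28], [0, 2.63], [-3.12, 3.12]. Speed limits (rad/s): [2.57, 2.57, 3.01, 3.14, 3.14, 3.14].

INTERFACE

Orientations are given as [roll, pitch, yaw] about the fixed x, y, z axes, in that order (R = Rz(yaw) Ry(pitch) Rx(roll)).
In Python, from workcell import readout, eyes, order, nets, r gives the robot as it stands.
- The arm moves only by the tool carry_out, never from a script. Its argument "steps" is a list of rows, each a list of 4 numbers: the shift along the tool's x, y, z in cm, then the turn about the tool's z in degrees. A call has 1 to 8 rows; each row shifts and turns the commanded pose from where the row before left it, along the tool's axes as they then stand; what a row does not reach is not made up. A row lasts 1/10 s, in which the tool goes at most 50 mm and 8.59 degrees, less where a joint would pass 70% of its speed; a pose out of reach is approached as far as the arm can. A call with a gripper value outside its range is refused whole. "fingers" is the opening, from -1 (shut) to 1 (fully open), so that 0 is half open, set as the call begins (left out, the last holds). The fingers move at their own pace and stop on an object; "grip_force" is the grip in N (left out, the last holds). Time passes only in rows, so rows that do not move let the fingers close. It gives the time, the measured TCP pose, the force and the opening at its end, in the units of the state.
- readout.read_state(): the state, without advancing time (a new reading comes with each control period).
- eyes.read_camera(name): name is "side" or "top"; returns a dict with "pixels" (420x560x3 uint8, red, green, blue), "intrinsics" (3x3 intrinsics, pixels), "k1" (the pictures are not rectified: a ray, as slopes to the right and down, at radius r is drawn at 1 + k1 r^2 times it, then the intrinsics apply), "cam_to_world" (4x4, takes a point from camera to world coordinates). Camera axes: x right, y down, z forward; pixel columns grow to the right and rows downward; lengths in m; the calibration is good to about 2 mm. A picture is of the moment at which its call begins. There is no depth.
- order.hand_in(): hands the job in, once; it reports no verdict.
Trained networks look in a picture, given as the dict that the camera call returned (one of the last four; its "shot" number tells which), for a name from the list of things; names that differ only in an ending like _2 or _b are one class to them, and where a whole thing is asked for, a point or a joint stands for the part that bears it (a point fixed in the world has none). Each returns a list of dicts, best first, with "conf" (0 to 1); they miss things now and then, are a little off and sometimes report something else, mostly with a low value. They report only what shows in the picture. A call takes as long as a camera call.
- nets.spot_in(picture, target): "xyz" ([x, y, z] in m, in the coordinates of the camera as it stood for that picture, good to about 4 mm: the middle of the surface that is visible of it).
- nets.cut_out(picture, target): "mask" (420x560 bool, what is visible of it).
The state is a dict: "time_s": time; "joint_positions": joint angles; "qvel": joint speeds; "tau": joint torques, N m; "eef_pos": TCP position; "ee_rot": TCP orientation; "wrist_force": force on the tool from outside, world axes, zero at the start; "wrist_torque": the same for the moment, N m; "finger_gap": finger opening in m.
Only numpy, scipy, OpenCV 4.12 (cv2) and the standard library are available. Lean on these libraries where they do the work, as an engineer would, in place of code of your own. Each camera call takes 0.05 s, during which the arm holds its last target.

TASK

Load the rack of vials into the reader: with a fingertip press the gate's long press plate down so that the gate arm swings up clear of the lane, and keep it pressed while another finger pushes the rack from behind along the lane, past the raised arm, until it is fully home against the reader. Then let go, so that the gate drops shut behind the vials. Only push: do not lift or tip the rack, do not let the gate arm and the rack knock together, and leave the loose vial and the rubber bulb beside the lane where they stand.

Things in the scene. Friction and masses are not known exactly. Their poses are not given: they have to be found in the camera images.
- lane: Loading lane of a vial reader, fixed: aluminium base 405 x 82 x 4 mm, two steel rails (31 mm apart inside, tops 16 mm above the table), entrance at x = -200 mm; white reader box x = +98 to +180 mm, y = -46 to +54 mm, 86 mm tall. Origin on the table, on the lane's centre line at the gate arm. +x: along the lane to the reader (way of pushing), +y: to the press plate's side, +z up.
- lane_stop (a point): Point between the reader's two rubber buffers on the lane's centre line, at lane x = +94 mm, 34 mm above the table: the rack is home when its front face meets them.
- axle_end (a point): End of the gate's 6 mm axle at the lane's entrance (lane x = -230, y = +32 mm, 44 mm above the table). The axle runs from here parallel to the lane to x = +14 mm, in three bearing posts 14 mm wide and 50 mm tall at x = -228, -27 and +11.5 mm.
- gate (a joint): Angle of the gate about its axle, rad. 0 = shut, the arm lies level across the lane. It grows as the press plate is pushed down, which swings the arm up; from 1.12 the arm is clear of the rack's way; end stop 1.4. A spring shuts it when let go: on the plate it takes about 1.5 N to start it and 3 N to hold it open.
- gate_tip (a point): Free end of the gate arm, a steel bar 5 mm thick and 10 mm deep, 36 mm long from the axle. Shut, it spans 44 to 54 mm above the table, as far as lane y = -4 mm, at lane x = 0, and stops the rack's body; the tail passes under it.
- plate_mid (a point): Middle of the press plate's upper face, 38 mm out from the axle. The plate is one piece with the gate: a ribbed leaf 183 mm long (lane x = -220 to -36 mm), from the axle 60 mm outward, alike all along: a fingertip can press it and slide along it. Shut, it rises outward at 0.70 rad, its edge at y = +79 mm, 84 mm above the table; at gate angle q its slope is 0.70 - q.
- rack: Loose grey rack with a row of three fixed vials, 139 mm long, 28 mm wide, about 0.2 kg, standing between the rails. Origin under the centre of its 84 mm long body, 4 mm above the table; +x to the reader. End walls 56 mm tall, vials to 49 mm. Behind the body a tail (8 mm wide, 25 mm tall) ends in an upright push plate 27 mm wide, 46 mm tall, 55 mm behind the body.
- rack_tail (a point): Centre of the rear face of the rack's push plate, 97 mm behind the rack's origin and 34 mm above the table: the place to push. It is still 45 mm short of the gate arm when the rack is home.
- rack_front (a point): Centre of the rack's front face, 42 mm ahead of its origin, 34 mm above the table. Starts 18 to 58 mm before the gate arm; home at lane x = +94 mm.
- spare_vial: Loose brown vial, 21 mm across, 45 mm tall, standing beside the lane; leave it alone. Origin under its centre.
- bulb: Loose black rubber bulb, 29 mm across, 47 mm tall, standing beside the lane; leave it alone. Origin under its centre.

How it is judged:
By the outcome, as a careful person would: the job done as asked, in the order asked, and still so for the second after the job is handed in, with the robot touching nothing.
It also fails if it takes over 53 s, if anything falls off the work surface, if the arm or the gripper's body presses on something with over 40 N, if the wrist force passes 120 N, or if a joint passes its speed limit or range.

## Working session

There is one attempt and no reset: what is moved stays moved. The work goes in short steps, Python scripts to look and compute and a tool call to move; the robot and the scene stay as the last step left them, time stands still between calls to the robot, and variables do not carry over. Pictures are saved under pics/ and viewed, and the job is handed in when it is done.

Besides the shell and the picture viewer there is one more tool, called after ">>>" by a JSON object that holds its "api" and its "payload", one argument or row to a line. carry_out: Moves the arm, as the interface text tells. Its arguments: {"type":"object","properties":{"steps":{"type":"array","items":{"type":"array","items":{"type":"number"}}},"fingers":{"type":"number"},"grip_force":{"type":"number"}},"required":["steps"]}

```bash
ls; mkdir -p pics; python3 - <<'E'
from workcell import readout, eyes, nets, r
import cv2, numpy as np
print(readout.read_state()); print(r.tcp_to_grasp)
for n in ["side","top"]:
    p=eyes.read_camera(n)
    cv2.imwrite(f"pics/{n}0.png",p["pixels"][:,:,::-1])
    T=np.array(p["cam_to_world"]);print(n,p["intrinsics"],p["k1"],T.round(3).tolist())
    for t in ["lane","lane_stop","axle_end","gate","gate_tip","plate_mid","rack","rack_tail","rack_front","spare_vial","bulb"]:
        try:
            for d in nets.spot_in(p,t)[:2]:
                x=np.array(d["xyz"]); print(t,round(d["conf"],2),(T[:3,:3]@x+T[:3,3]).round(4))
        except Exception as e: print(t,e)
E
```

```text
pics
{'time_s': 0.0, 'joint_positions': array([-1.48332640e+00,  1.81577115e-01,  1.60800190e+00,  1.83131016e-06,
        1.35379628e+00, -2.06272198e-01]), 'qvel': array([ 0.00051952,  0.00032727, -0.00075958, -0.00055543,  0.00063767,
       -0.00018574]), 'tau': array([ 2.50314188e-03, -4.44875157e+01, -3.51331544e+01, -2.17566567e-04,
        8.97282560e-03,  6.76259177e-06]), 'eef_pos': array([ 0.16646667, -0.54980025,  0.23036682]), 'ee_rot': array([-3.14122579e+00,  1.74449157e-03, -1.27705428e+00]), 'wrist_force': array([-0.60399595, -0.20103904, -0.05094796]), 'wrist_torque': array([-0.02245519, -0.00038668, -0.03469695]), 'finger_gap': 0.085190121257162}
0.0187
side [[464.92397001   0.         272.96061688]
 [  0.         464.92397001 192.92690931]
 [  0.           0.           1.        ]] 0.04939318270675142 [[0.933, -0.22, 0.286, 0.223], [-0.36, -0.524, 0.772, -0.783], [-0.02, -0.823, -0.568, 0.553], [0.0, 0.0, 0.0, 1.0]]
lane 0.6 [ 0.4743 -0.3022  0.0584]
lane_stop 0.77 [ 0.4741 -0.3028  0.0564]
axle_end 0.72 [ 0.4731 -0.3025  0.0602]
gate_tip 0.74 [ 0.5352 -0.0771  0.
[... 357 characters left out ...]
6 206.24789037]
 [  0.           0.           1.        ]] -0.1312266636282028 [[0.029, -0.997, 0.065, 0.408], [-1.0, -0.029, 0.003, -0.132], [-0.001, -0.065, -0.998, 0.98], [0.0, 0.0, 0.0, 1.0]]
lane 0.78 [ 0.4965 -0.1412  0.0489]
lane 0.27 [ 0.5411 -0.061   0.0668]
lane_stop 0.67 [ 0.4947 -0.1438  0.0486]
gate 0.59 [ 0.5378 -0.0597  0.0656]
gate 0.27 [ 0.3901 -0.1626  0.0437]
gate_tip 0.85 [ 0.537  -0.0648  0.0671]
plate_mid 0.88 [ 0.5383 -0.0612  0.0639]
rack 0.43 [ 0.3875 -0.2289  0.0432]
rack_tail 0.88 [ 0.4765 -0.1103  0.0335]
rack_front 0.86 [ 0.4818 -0.1085  0.0351]
spare_vial 0.58 [ 0.3876 -0.1643  0.0454]
spare_vial 0.29 [ 0.4967 -0.1414  0.0498]
bulb 0.52 [ 0.3872 -0.2276  0.0442]
```

View pics/side0.png

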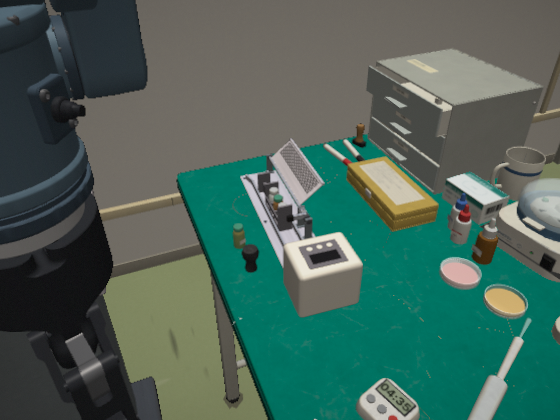

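View pics/top0.png

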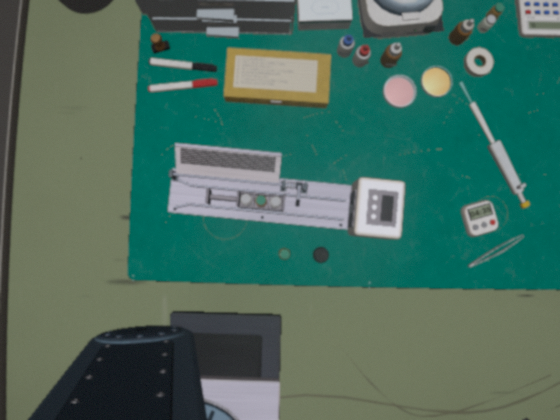

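The side view shows the lane around (280,210), with the reader at (320,270) and the plate at (300,170). The top view shows the lane running left to right at rows 180–225, the plate at (228,160), the rack at (245,200), the reader at (380,207), and the vial and bulb at (284,254) and (321,255). I'll zoom in for precise geometry.

```bash
python3 - <<'E'
import cv2
a=cv2.imread("pics/top0.png")[130:250,155:415]; cv2.imwrite("pics/top0z.png",cv2.resize(a,None,fx=3,fy=3,interpolation=cv2.INTER_CUBIC))
a=cv2.imread("pics/side0.png")[130:320,225:375]; cv2.imwrite("pics/side0z.png",cv2.resize(a,None,fx=3,fy=3,interpolation=cv2.INTER_CUBIC))
E
```

```text
(no output)
```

View pics/top0z.png

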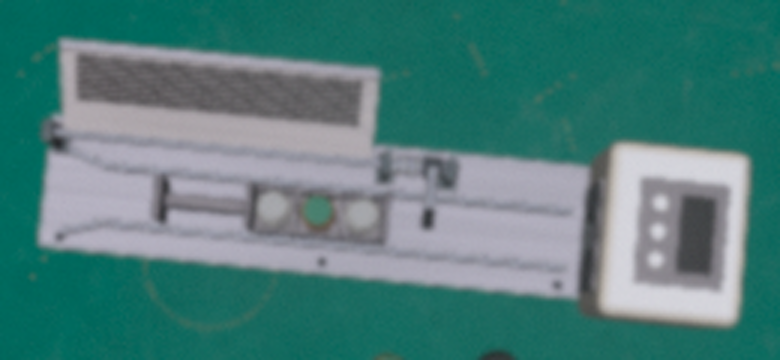

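View pics/side0z.png

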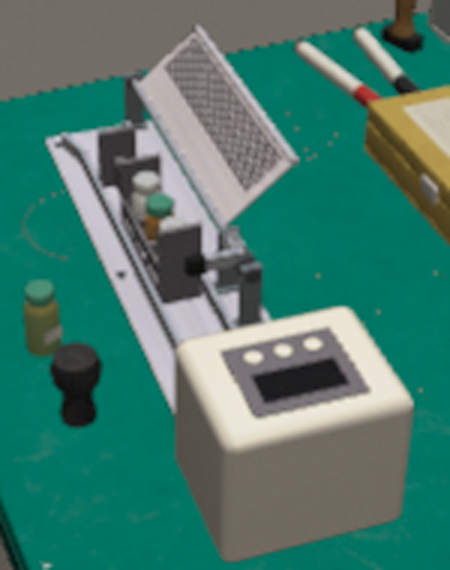

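The zoom shows the plate's outer edge from (61,38) to (380,70), the reader's top corners, the rack's push plate at (160,199), the body front at (385,217), and the gate tip at (428,220). I'll fit the lane pose to these points.

```bash
cat > h.py <<'E'
import numpy as np, cv2
from scipy.optimize import least_squares
def proj(p,X):
    T=np.array(p["cam_to_world"]);K=np.array(p["intrinsics"])
    c=(np.atleast_2d(X)-T[:3,3])@T[:3,:3]; s=c[:,:2]/c[:,2:]
    s=s*(1+p["k1"]*(s**2).sum(1,keepdims=True)); return s@K[:2,:2].T+K[:2,2]
def l2w(L,X):  # L=(x0,y0,th), X lane mm
    X=np.atleast_2d(X)/1000.; c,s=np.cos(L[2]),np.sin(L[2])
    return np.c_[L[0]+c*X[:,0]-s*X[:,1],L[1]+s*X[:,0]+c*X[:,1],X[:,2]]
def w2l(L,P):
    P=np.atleast_2d(P); c,s=np.cos(L[2]),np.sin(L[2]); d=P[:,:2]-np.array(L[:2])
    return np.c_[c*d[:,0]+s*d[:,1],-s*d[:,0]+c*d[:,1],P[:,2]]*1000
def onplane(p,uv,z):
    T=np.array(p["cam_to_world"])
    return np.array([least_squares(lambda q:(proj(p,[q[0],q[1],z])-u).ravel(),[.48,-.13]).x.tolist()+[z] for u in np.atleast_2d(uv)])
E
python3 - <<'E'
from h import *
from workcell import eyes
import pickle
cams={n:eyes.read_camera(n) for n in ("top","side")}
X=[[-220,79,84],[-36,79,84],[98,54,86],[180,54,86],[98,-46,86],[180,-46,86],[0,-4,54]]
t=np.array([[61,38],[380,70],[612,143],[750,155],[588,313],[738,326],[428,228]])/3+[155,130]
s=np.array([[197,27],[297,158],[345,308],[410,405],[178,343],[228,452],[188,262]])/3+[225,130]
f=lambda L:np.r_[(proj(cams["top"],l2w(L,X))-t).ravel(),(proj(cams["side"],l2w(L,X))-s).ravel()]
r=least_squares(f,[.49,-.14,-1.57],loss="soft_l1");L=r.x
print(L,f(L).reshape(-1,2).round(1).tolist())
for n,u in(("top",t),("side",s)):
    g=lambda L:(proj(cams[n],l2w(L,X))-u).ravel(); print(n,least_squares(g,L).x)
np.save("L.npy",L)
cp=cams["top"]
for nm,uv,z in(("push plate rear",[152,199],.046),("pp front",[167,199],.046),("front wall",[386,217],.056),("body rear",[250,212],.056),("vial",[387,357],.045)):
    print(nm,w2l(L,onplane(cp,np.array(uv)/3+[155,130],z)).round(1))
E
```

```text
[ 0.47482094 -0.18217101 -1.64349612] [[-0.1, 0.7], [0.5, 0.6], [0.2, -1.3], [1.6, -0.3], [2.9, 0.7], [0.7, 1.2], [-0.2, -0.4], [0.7, -0.7], [-0.0, 0.6], [1.4, -3.5], [3.1, -1.5], [-3.1, -2.1], [-1.8, -1.8], [-0.6, -0.9]]
top [ 0.475299   -0.18069415 -1.64785895]
side [ 0.4731885  -0.18533348 -1.64053132]
push plate rear [[-162.5   -3.5   46. ]]
pp front [[-153.7   -2.6   46. ]]
front wall [[-24.7  -0.8  56. ]]
body rear [[-103.6   -6.    56. ]]
vial [[-15.6 -81.6  45. ]]
```

>>> {"api": "carry_out", "payload": {
  "steps": [
    [0, 0, 0, -8.5],
    [0, 0, 0, -8.5],
    [0, 0, 0, -8.5],
    [0, 0, 0, -8.5],
    [0, 0, 0, -8.5],
    [0, 0, 0, -8.5],
    [0, 0, 0, -8.5],
    [0, 0, 0, -8.5]
  ],
  "fingers": 0.32,
  "grip_force": 60
}}

```text
time_s: 2.1
eef_pos: [0.1665, -0.5504, 0.2313]
ee_rot: [-3.141, -0.0, -0.084]
wrist_force: [-0.3, -0.7, 0.4]
finger_gap: 0.0565
```

```bash
cat > st.py <<'E'
from h import *
from workcell import readout
from scipy.spatial.transform import Rotation as Ro
import sys
L=np.load("L.npy")
def show(goal=None):
    s=readout.read_state(); R=Ro.from_euler("xyz",s["ee_rot"]).as_matrix()
    yaw=np.arctan2(R[1,0],R[0,0])
    print("t",round(s["time_s"],2),"lane",w2l(L,s["eef_pos"]).round(1),"rot",s["ee_rot"].round(4),"F",(s["wrist_force"]).round(2),"gap",round(s["finger_gap"],4),"j",s["joint_positions"].round(2))
    print("turn needed deg",np.degrees(yaw-(L[2]+np.pi/2)).round(2))
    if goal is not None: print("tool shift cm",((l2w(L,goal)[0]-s["eef_pos"])@R*100).round(2))
if __name__=="__main__": show([float(v) for v in sys.argv[1:4]] if len(sys.argv)>3 else None)
E
python3 st.py -186 35 200
```

```text
t 2.1 lane [[ 389.6 -280.7  231.3]] rot [-3.1415 -0.     -0.0841] F [-0.29 -0.74  0.35] gap 0.0565 j [-1.48  0.18  1.61  0.    1.35 -1.4 ]
turn needed deg -0.66
tool shift cm [ 30.91 -57.92   3.13]
```

>>> {"api": "carry_out", "payload": {
  "steps": [
    [2, -3.6, 0, -0.7],
    [2, -3.6, 0, 0],
    [2, -3.6, 0, 0],
    [2, -3.6, 0, 0],
    [2, -3.6, 0, 0],
    [2, -3.6, 0, 0],
    [2, -3.6, 0, 0],
    [2, -3.6, 0, 0]
  ]
}}

```text
time_s: 2.9
eef_pos: [0.3496, -0.2746, 0.2316]
ee_rot: [3.141, -0.001, -0.078]
wrist_force: [-0.2, -1.3, 0.9]
finger_gap: 0.0562
```

>>> {"api": "carry_out", "payload": {
  "steps": [
    [2, -3.6, 0, 0],
    [2, -3.6, 0, 0],
    [2, -3.6, 0, 0],
    [2, -3.6, 0, 0],
    [2, -3.6, 0, 0],
    [2, -3.6, 0, 0],
    [2, -3.6, 0, 0],
    [0, 0, 0, 0]
  ]
}}

```text
time_s: 3.7
eef_pos: [0.5098, -0.0319, 0.2315]
ee_rot: [-3.14, -0.001, -0.073]
wrist_force: [-0.4, 0.9, 0.5]
finger_gap: 0.0563
```

```bash
python3 st.py -186 35 150
```

```text
t 3.7 lane [[-152.5   24.   231.5]] rot [-3.1403e+00 -1.1000e-03 -7.3100e-02] F [-0.36  0.85  0.47] gap 0.0563 j [-0.3   0.04  1.77  0.    1.34 -0.22]
turn needed deg -0.02
tool shift cm [ 1.09 -3.34  8.15]
```

>>> {"api": "carry_out", "payload": {
  "steps": [
    [1.1, -3.3, 0, 0],
    [0, 0, 3, 0],
    [0, 0, 3, 0],
    [0, 0, 3, 0],
    [0, 0, 2, 0],
    [0, 0, 0, 0],
    [0, 0, 0, 0]
  ]
}}

```text
time_s: 4.4
eef_pos: [0.5216, -0.0041, 0.1217]
ee_rot: [3.141, 0.0, -0.078]
wrist_force: [0.1, -0.6, 0.2]
finger_gap: 0.0566
```

```bash
cat > look.py <<'E'
from st import *
from workcell import eyes
import sys
tag=sys.argv[1]
for n,(a,b,c,d) in(("top",(120,260,130,300)),("side",(60,290,210,370))):
    p=eyes.read_camera(n); im=p["pixels"][:,:,::-1]
    o=cv2.resize(im[a:b,c:d],None,fx=3.3 if n=="top" else 2.5,fy=3.3 if n=="top" else 2.5,interpolation=cv2.INTER_CUBIC)
    cv2.imwrite(f"pics/{n}_{tag}.png",o)
show([-186,35,30])
E
python3 look.py a
```

```text
t 4.5 lane [[-181.    34.9  122.9]] rot [ 3.1411e+00 -2.6000e-03 -7.8300e-02] F [ 0.15 -0.07  0.19] gap 0.0562 j [-0.24  0.19  1.83 -0.    1.12 -0.16]
turn needed deg -0.32
tool shift cm [-0.01 -0.51  9.29]
```

View pics/top_a.png

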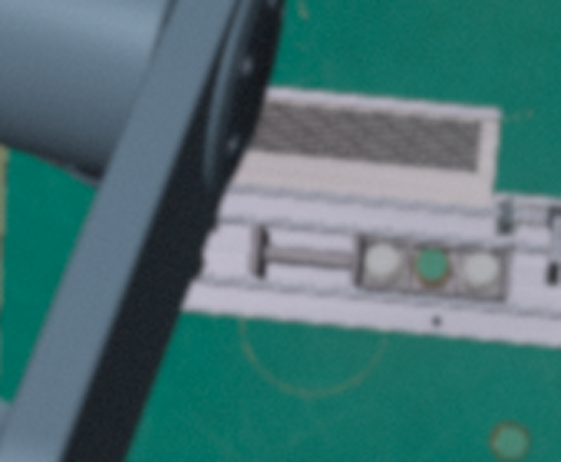

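View pics/side_a.png

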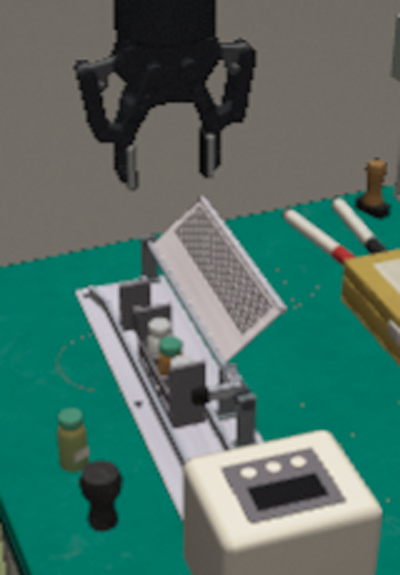

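```bash
python3 - <<'E'
from st import *
from workcell import eyes
p=eyes.read_camera("side")
for z in (115,120,125,130,135):
    q=proj(p,l2w(L,[[-170,0,z],[-170,7,z],[-192,0,z],[-170,70,z]])); print(z,((q-[210,60])*2.5).round(0).tolist())
show()
E
```

```text
115 [[129.0, 204.0], [138.0, 203.0], [122.0, 192.0], [213.0, 191.0]]
120 [[129.0, 199.0], [138.0, 197.0], [122.0, 187.0], [213.0, 185.0]]
125 [[129.0, 193.0], [138.0, 192.0], [121.0, 181.0], [213.0, 180.0]]
130 [[129.0, 187.0], [137.0, 186.0], [121.0, 175.0], [213.0, 174.0]]
135 [[129.0, 182.0], [137.0, 180.0], [121.0, 170.0], [213.0, 168.0]]
t 4.55 lane [[-181.1   34.9  123. ]] rot [ 3.1411e+00 -2.9000e-03 -7.8200e-02] F [-0.09 -0.34  0.17] gap 0.0565 j [-0.24  0.19  1.83 -0.    1.12 -0.16]
turn needed deg -0.31
```

>>> {"api": "carry_out", "payload": {
  "steps": [
    [0, -0.3, 1.5, -0.3],
    [0, 0, 1, 0],
    [0, 0, 1, 0],
    [0, 0, 1, 0],
    [0, 0, 1, 0],
    [0, 0, 1, 0],
    [0, 0, 0, 0]
  ]
}}

```text
time_s: 5.25
eef_pos: [0.5211, -0.0006, 0.0549]
ee_rot: [-3.141, 0.002, -0.073]
wrist_force: [-0.8, -0.8, 2.2]
finger_gap: 0.0565
```

```bash
python3 look.py b
```

```text
t 5.35 lane [[-184.5   33.1   55.8]] rot [-3.1414e+00  1.9000e-03 -7.2700e-02] F [-1.55 -0.62  1.2 ] gap 0.0565 j [-0.23  0.3   1.86 -0.    0.98 -0.16]
turn needed deg 0.0
tool shift cm [ 0.2  -0.15  2.58]
```

View pics/side_b.png

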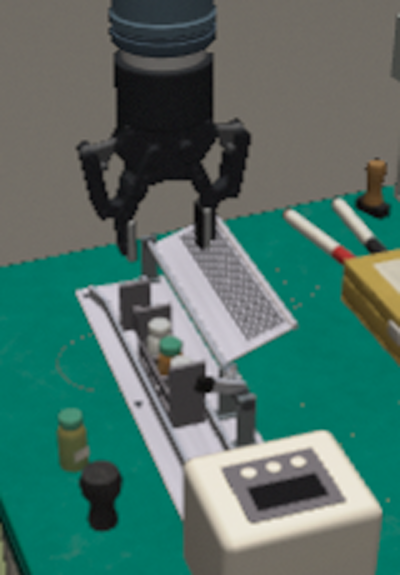

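View pics/top_b.png

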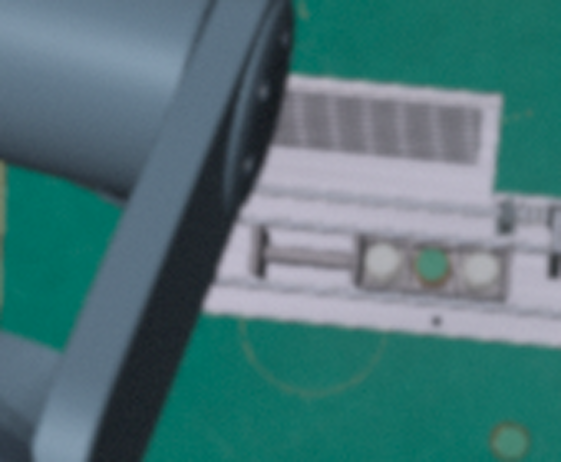

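The plate is tilting down under the right finger at (205,245). The left finger at (133,258) is behind and above the push plate at (135,300). I'll continue down.

>>> {"api": "carry_out", "payload": {
  "steps": [
    [0.2, 0, 0.8, 0],
    [0, 0, 0.8, 0],
    [0, 0, 0.8, 0],
    [0, 0, 0.8, 0],
    [0, 0, 0, 0],
    [0, 0, 0, 0]
  ]
}}

```text
time_s: 5.95
eef_pos: [0.5242, -0.0009, 0.0242]
ee_rot: [-3.142, -0.0, -0.073]
wrist_force: [0.7, 0.4, 2.5]
finger_gap: 0.0563
```

```bash
python3 look.py c
```

```text
t 6.05 lane [[-184.4   36.3   24.6]] rot [ 3.1415e+00 -1.0000e-03 -7.2800e-02] F [1.45 0.52 3.14] gap 0.0564 j [-0.23  0.36  1.86  0.    0.92 -0.16]
turn needed deg -0.01
tool shift cm [-0.13 -0.16 -0.54]
```

View pics/side_c.png

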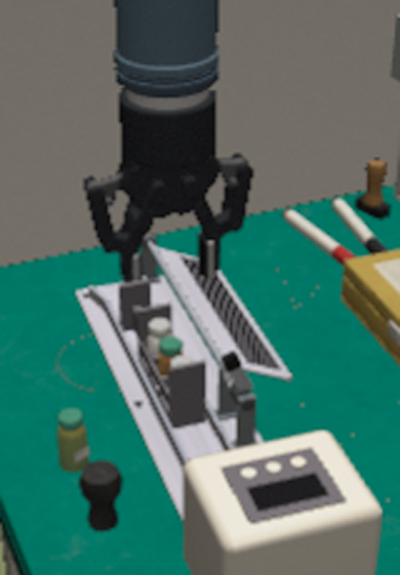

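View pics/top_c.png

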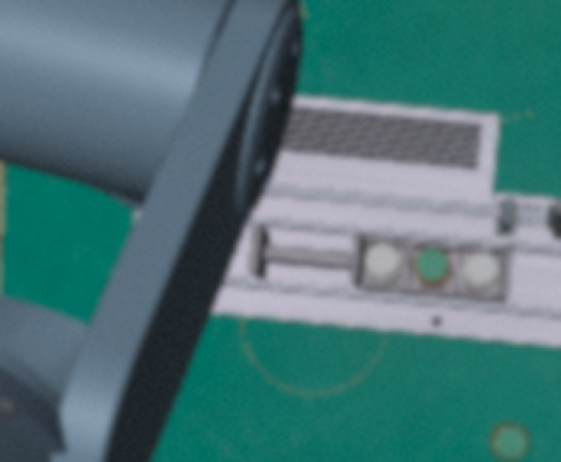

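```bash
python3 - <<'E'
from st import *
from workcell import eyes
ps=eyes.read_camera("side");pt=eyes.read_camera("top")
for q in (0,.9,1,1.1,1.2,1.3,1.4):
    s=.705-q; X=[-36,32+61.7*np.cos(s),44+61.7*np.sin(s)]
    Y=[0,32-36*np.cos(q)+5*0,44+36*np.sin(q)+10*np.cos(q)]
    print(q,((proj(ps,l2w(L,[X,Y]))-[210,60])*2.5).round(0).tolist(),((proj(pt,l2w(L,[X]))-[130,120])*3.3).round(0).tolist())
show([-186,35,18])
E
```

```text
0 [[285.0, 308.0], [193.0, 391.0]] [[502.0, 112.0]]
0.9 [[299.0, 362.0], [211.0, 359.0]] [[502.0, 103.0]]
1 [[297.0, 369.0], [215.0, 357.0]] [[502.0, 108.0]]
1.1 [[294.0, 375.0], [219.0, 355.0]] [[501.0, 113.0]]
1.2 [[290.0, 382.0], [224.0, 354.0]] [[500.0, 119.0]]
1.3 [[286.0, 388.0], [229.0, 353.0]] [[499.0, 127.0]]
1.4 [[281.0, 394.0], [233.0, 352.0]] [[499.0, 134.0]]
t 6.15 lane [[-184.4   36.3   24.7]] rot [ 3.1414e+00 -1.2000e-03 -7.2700e-02] F [1.23 0.32 2.66] gap 0.0564 j [-0.23  0.36  1.86  0.    0.92 -0.16]
turn needed deg -0.0
tool shift cm [-0.13 -0.16  0.67]
```

The gate angle reads about 1.14 from the plate-edge corner at (289,377) in the side view. I'll press a little further for margin, then push.

>>> {"api": "carry_out", "payload": {
  "steps": [
    [-0.1, 0, 0.3, 0],
    [0, 0, 0.3, 0],
    [0, 0, 0, 0],
    [0, 0, 0, 0]
  ]
}}

```text
time_s: 6.55
eef_pos: [0.5228, -0.0007, 0.0181]
ee_rot: [-3.142, 0.0, -0.073]
wrist_force: [0.7, -0.3, 3.5]
finger_gap: 0.0561
```

```bash
python3 look.py d
```

```text
t 6.65 lane [[-184.5   34.7   18.3]] rot [ 3.1416  0.     -0.0727] F [ 0.41 -0.3   3.59] gap 0.0569 j [-0.23  0.37  1.87 -0.    0.9  -0.16]
turn needed deg -0.0
tool shift cm [ 0.03 -0.15 -1.17]
```

View pics/side_d.png

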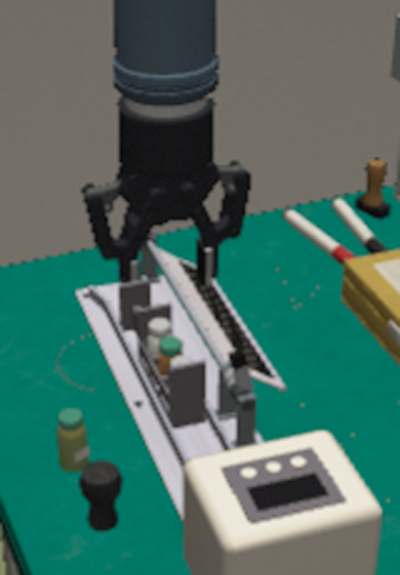

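View pics/top_d.png

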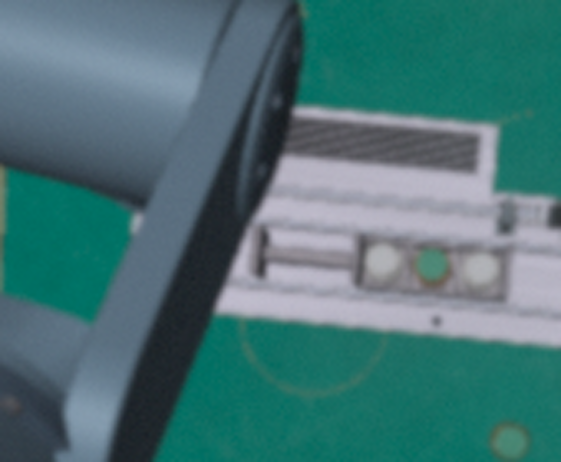

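The gate reads about 1.29: plate corner at (284,388) in the side view, arm up at (238,358). I'll start pushing along tool +y.

>>> {"api": "carry_out", "payload": {
  "steps": [
    [0, 0.3, 0, 0],
    [0, 0.3, 0, 0],
    [0, 0.3, 0, 0],
    [0, 0.3, 0, 0],
    [0, 0.3, 0, 0],
    [0, 0.3, 0, 0],
    [0, 0.3, 0, 0],
    [0, 0.3, 0, 0]
  ]
}}

```text
time_s: 7.45
eef_pos: [0.5211, -0.0248, 0.0184]
ee_rot: [-3.141, -0.0, -0.073]
wrist_force: [2.4, 3.8, 3.9]
finger_gap: 0.0564
```

```bash
python3 look.py e
```

```text
t 7.55 lane [[-159.9   34.7   18.3]] rot [ 3.1412  0.     -0.0729] F [1.79 1.49 2.86] gap 0.0564 j [-0.28  0.37  1.87 -0.    0.9  -0.2 ]
turn needed deg -0.01
tool shift cm [ 0.02 -2.61 -1.17]
```

View pics/side_e.png

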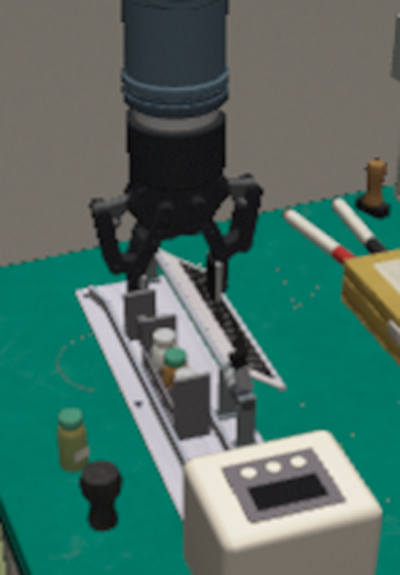

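View pics/top_e.png

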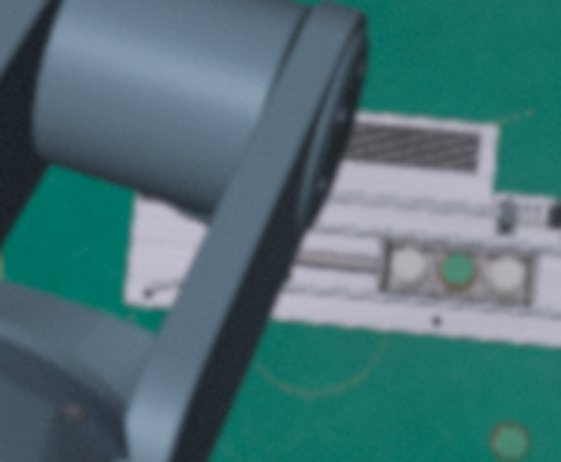

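The rack has moved forward (front edge 508 → 533 in the top view) with the gate still raised. I'll continue.

>>> {"api": "carry_out", "payload": {
  "steps": [
    [0, 0.4, 0, 0],
    [0, 0.4, 0, 0],
    [0, 0.4, 0, 0],
    [0, 0.4, 0, 0],
    [0, 0.4, 0, 0],
    [0, 0.4, 0, 0],
    [0, 0.4, 0, 0],
    [0, 0.4, 0, 0]
  ]
}}

```text
time_s: 8.35
eef_pos: [0.5187, -0.0569, 0.0183]
ee_rot: [-3.142, 0.0, -0.073]
wrist_force: [1.9, 3.2, 2.0]
finger_gap: 0.0563
```

```bash
python3 look.py f
```

```text
t 8.45 lane [[-127.7   34.7   18.3]] rot [ 3.141e+00  1.000e-04 -7.310e-02] F [1.38 0.17 2.64] gap 0.0563 j [-0.34  0.37  1.87 -0.    0.9  -0.26]
turn needed deg -0.02
tool shift cm [ 0.02 -5.83 -1.18]
```

View pics/side_f.png

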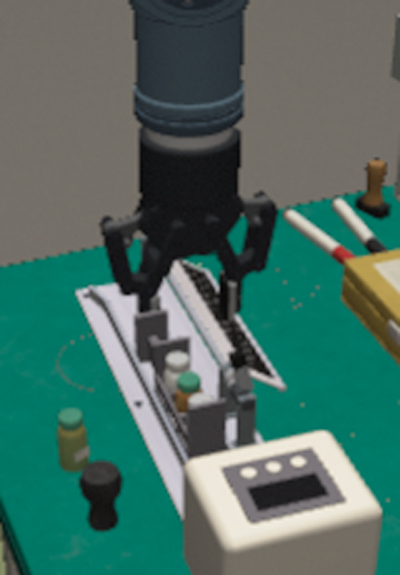

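The rack front (210,425) has passed the raised arm (238,358), the push plate is at (150,335), and the forces are low. I'll continue.

>>> {"api": "carry_out", "payload": {
  "steps": [
    [0, 0.4, 0, 0],
    [0, 0.4, 0, 0],
    [0, 0.4, 0, 0],
    [0, 0.4, 0, 0],
    [0, 0.4, 0, 0],
    [0, 0.4, 0, 0],
    [0, 0.4, 0, 0],
    [0, 0.4, 0, 0]
  ]
}}

```text
time_s: 9.25
eef_pos: [0.5164, -0.0888, 0.0183]
ee_rot: [-3.142, 0.0, -0.073]
wrist_force: [2.9, 3.1, 2.4]
finger_gap: 0.0562
```

>>> {"api": "carry_out", "payload": {
  "steps": [
    [0, 0.4, 0, 0],
    [0, 0.4, 0, 0],
    [0, 0.4, 0, 0],
    [0, 0.4, 0, 0],
    [0, 0.4, 0, 0],
    [0, 0.4, 0, 0]
  ]
}}

```text
time_s: 9.85
eef_pos: [0.5147, -0.1127, 0.0183]
ee_rot: [-3.142, 0.0, -0.073]
wrist_force: [2.4, 2.7, 2.5]
finger_gap: 0.0563
```

```bash
python3 look.py g
```

```text
t 9.95 lane [[-71.7  34.8  18.3]] rot [ 3.141e+00 -1.000e-04 -7.310e-02] F [1.71 1.48 3.25] gap 0.0567 j [-0.44  0.38  1.86 -0.    0.91 -0.37]
turn needed deg -0.02
tool shift cm [  0.02 -11.43  -1.17]
```

View pics/side_g.png

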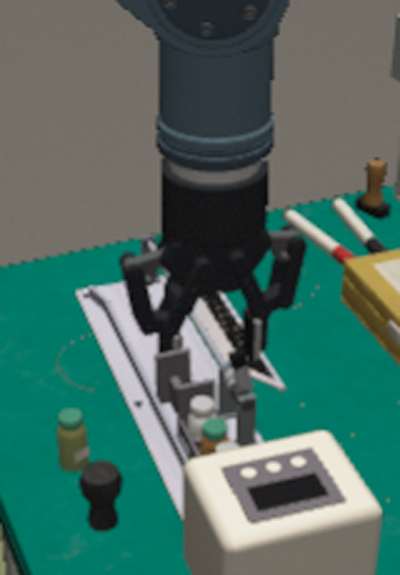

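View pics/top_g.png

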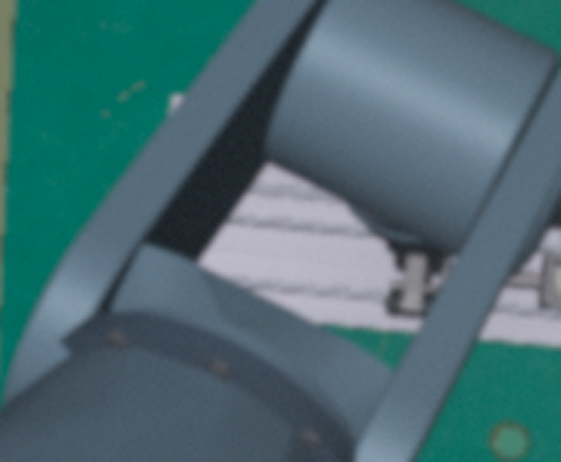

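About 16 mm remain. I'll slow down and watch the force for the buffers.

>>> {"api": "carry_out", "payload": {
  "steps": [
    [0, 0.2, 0, 0],
    [0, 0.2, 0, 0],
    [0, 0.2, 0, 0],
    [0, 0.2, 0, 0],
    [0, 0.2, 0, 0]
  ]
}}

```text
time_s: 10.45
eef_pos: [0.514, -0.1224, 0.0183]
ee_rot: [-3.142, -0.0, -0.073]
wrist_force: [2.3, 3.5, 3.6]
finger_gap: 0.056
```

>>> {"api": "carry_out", "payload": {
  "steps": [
    [0, 0.2, 0, 0],
    [0, 0.1, 0, 0]
  ]
}}

```text
time_s: 10.65
eef_pos: [0.5138, -0.1256, 0.0183]
ee_rot: [-3.142, -0.0, -0.073]
wrist_force: [3.3, 3.3, 3.1]
finger_gap: 0.0566
```

```bash
python3 look.py h
```

```text
t 10.75 lane [[-59.2  34.8  18.3]] rot [ 3.1413e+00 -1.0000e-04 -7.2800e-02] F [1.04 1.66 3.4 ] gap 0.0566 j [-0.46  0.38  1.85 -0.    0.91 -0.39]
turn needed deg -0.0
tool shift cm [  0.02 -12.68  -1.17]
```

View pics/side_h.png

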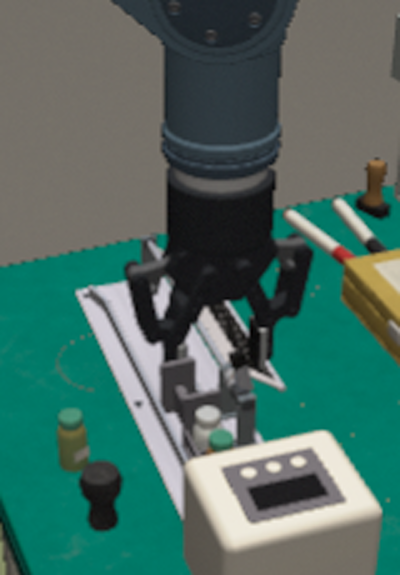

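No buffer contact yet. I'll continue in millimetre steps.

>>> {"api": "carry_out", "payload": {
  "steps": [
    [0, 0.1, 0, 0],
    [0, 0.1, 0, 0]
  ]
}}

```text
time_s: 10.95
eef_pos: [0.5136, -0.1272, 0.0183]
ee_rot: [-3.141, 0.0, -0.073]
wrist_force: [2.7, 8.5, 4.1]
finger_gap: 0.0566
```

>>> {"api": "carry_out", "payload": {
  "steps": [
    [0, 0.1, 0, 0]
  ]
}}

```text
time_s: 11.05
eef_pos: [0.5135, -0.1272, 0.0183]
ee_rot: [-3.139, 0.0, -0.074]
wrist_force: [5.0, 11.2, 6.3]
finger_gap: 0.0562
```

>>> {"api": "carry_out", "payload": {
  "steps": [
    [0, 0.1, 0, 0]
  ]
}}

```text
time_s: 11.15
eef_pos: [0.5135, -0.1272, 0.0182]
ee_rot: [-3.138, 0.0, -0.074]
wrist_force: [5.2, 15.7, 8.0]
finger_gap: 0.0561
```

>>> {"api": "carry_out", "payload": {
  "steps": [
    [0, 0.1, 0, 0]
  ]
}}

```text
time_s: 11.25
eef_pos: [0.5135, -0.1273, 0.0183]
ee_rot: [-3.136, 0.0, -0.075]
wrist_force: [5.6, 19.9, 8.7]
finger_gap: 0.0563
```

The force rises at a fixed position (TCP lane x −57.6, predicted about −56), so the rack appears home. I'll check with a picture before backing off.

```bash
python3 look.py i; python3 - <<'E'
from st import *
from workcell import eyes
p=eyes.read_camera("side")
# predicted home: push plate rear top corners, body rear wall top corners, caps
for n,X in (("pp",[[-45,-13.5,50],[-45,13.5,50]]),("rearwall",[[10,-14,60],[10,14,60]]),("pp46",[[-45,-13.5,46],[-45,13.5,46]]),("rear56",[[10,-14,56],[10,14,56]])):
    print(n,((proj(p,l2w(L,X))-[210,60])*2.5).round(0).tolist())
E
```

```text
t 11.35 lane [[-57.6  34.5  18.2]] rot [-3.1365e+00  5.0000e-04 -7.4200e-02] F [ 5.07 17.46  8.26] gap 0.0565 j [-0.47  0.38  1.85  0.01  0.91 -0.4 ]
turn needed deg -0.09
tool shift cm [  0.03 -12.85  -1.11]
pp [[161.0, 363.0], [196.0, 356.0]]
rearwall [[184.0, 395.0], [222.0, 388.0]]
pp46 [[161.0, 367.0], [196.0, 360.0]]
rear56 [[184.0, 400.0], [222.0, 392.0]]
```

View pics/side_i.png

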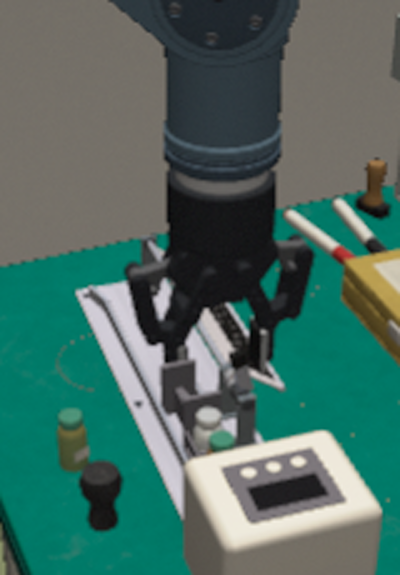

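The push plate's top corners at (162,366) and (193,360) match the predicted home position, (161,367) and (196,360). I'll back off gently with the plate still held, then lift.

>>> {"api": "carry_out", "payload": {
  "steps": [
    [0, -0.1, 0, 0],
    [0, -0.1, 0, 0],
    [0, -0.1, 0, 0],
    [0, -0.1, 0, 0],
    [0, -0.2, 0, 0],
    [0, -0.3, 0, 0],
    [0, -0.3, 0, 0],
    [0, 0, 0, 0]
  ]
}}

```text
time_s: 12.2
eef_pos: [0.5145, -0.1183, 0.0184]
ee_rot: [3.141, -0.0, -0.073]
wrist_force: [1.6, -2.6, 2.6]
finger_gap: 0.0566
```

```bash
python3 look.py j
```

```text
t 12.3 lane [[-66.5  34.9  18.3]] rot [ 3.1416e+00 -3.0000e-04 -7.2600e-02] F [ 1.74 -1.49  1.15] gap 0.0564 j [-0.45  0.38  1.86  0.    0.91 -0.38]
turn needed deg 0.01
tool shift cm [  0.02 -11.95  -1.17]
```

View pics/side_j.png

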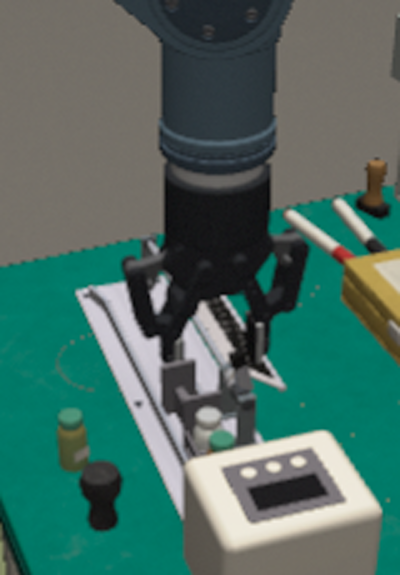

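The rack stayed home, with the push plate still at (162,366), and the finger is clear of it by about 9 mm. Now I'll lift slowly so the gate shuts gently.

>>> {"api": "carry_out", "payload": {
  "steps": [
    [0, 0, -0.8, 0],
    [0, 0, -0.8, 0],
    [0, 0, -0.8, 0],
    [0, 0, -0.8, 0],
    [0, 0, -0.8, 0],
    [0, 0, -0.8, 0],
    [0, 0, -0.8, 0],
    [0, 0, -0.8, 0]
  ]
}}

```text
time_s: 13.1
eef_pos: [0.5143, -0.1184, 0.083]
ee_rot: [-3.142, -0.0, -0.073]
wrist_force: [0.2, -0.5, -0.9]
finger_gap: 0.0564
```

>>> {"api": "carry_out", "payload": {
  "steps": [
    [0, 0, -1, 0],
    [0, 0, -2, 0],
    [0, 0, -3, 0],
    [0, 0, -3, 0],
    [0, 0, -3, 0],
    [0, 0, 0, 0]
  ]
}}

```text
time_s: 13.7
eef_pos: [0.5169, -0.1196, 0.2077]
ee_rot: [3.138, -0.008, -0.073]
wrist_force: [0.1, 0.5, 0.4]
finger_gap: 0.0564
```

>>> {"api": "carry_out", "payload": {
  "steps": [
    [0, -4, 0, 0],
    [0, -4, 0, 0],
    [0, -4, 0, 0],
    [0, -4, 0, 0],
    [0, -4, 0, 0],
    [0, -4, 0, 0],
    [0, 0, 0, 0]
  ]
}}

```text
time_s: 14.4
eef_pos: [0.531, 0.1252, 0.2019]
ee_rot: [-3.14, 0.001, -0.068]
wrist_force: [-0.3, -0.5, -0.1]
finger_gap: 0.0563
```

```bash
python3 look.py k; python3 - <<'E'
import cv2
from workcell import eyes
p=eyes.read_camera("top"); cv2.imwrite("pics/top_k2.png",cv2.resize(p["pixels"][130:260,155:415,::-1],None,fx=3,fy=3,interpolation=cv2.INTER_CUBIC))
E
```

```text
t 14.5 lane [[-307.1   34.2  201.8]] rot [ 3.1411e+00  1.0000e-03 -7.0400e-02] F [ 0.13 -0.3  -0.51] gap 0.0565 j [ 0.01  0.14  1.71 -0.    1.29  0.08]
turn needed deg 0.13
tool shift cm [ 0.07 12.1  17.18]
```

View pics/side_k.png

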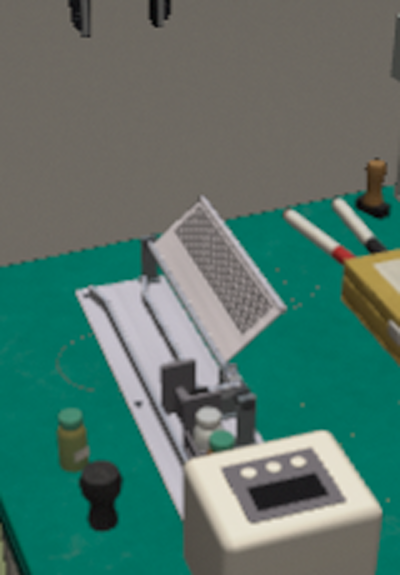

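View pics/top_k2.png

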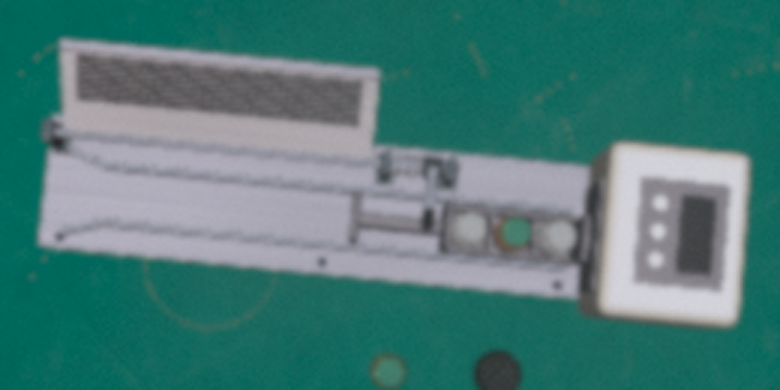

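The top view shows the rack home, with its body at (443–582) against the reader's buffers. The gate arm is down behind the body at (430,215), and the plate is back at its starting pose. The vial (388,370) and bulb (497,370) haven't moved.

```bash
python3 -c "
from workcell import order
print(order.hand_in())"
```

```text
the job is handed in; nothing more can be done
None
```

The rack is home against the reader and the gate has dropped shut behind the vials. I handed the job in with the clock at about 15 s; no verdict was reported.

**What I did:**
- With the fingers 56 mm apart across the lane, one finger pressed the plate down. The gate opened to about 1.29 rad by the pictures.
- I kept it pressed while the other finger pushed the rack's push plate along the lane, until the force rose from about 3 N to 20 N with no further movement.
- I then backed the finger off the rack by about 9 mm with the plate still held, and lifted slowly so the gate shut gently.

**Last checks:**
- **Rack:** before I backed off, its push-plate corners were within about 3 pixels (zoomed side view) of the predicted home position. The rack stayed there afterwards.
- **Gate:** the arm is level again behind the rack's body, and the plate is back where it started.
- **Vial and bulb:** both appear unmoved.
- **Gripper:** it is clear of everything, at a height of 0.20 m.

**Small disagreement:** the finger stopped about 1.6 mm short of the computed home position. I took this as calibration error, since it is within the roughly 2 mm camera tolerance.

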